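# Set the paper seal of a cake box under the sprung seal press

## Task

Set the paper seal on the white cake box: slide the box, sealed end first, into the seal press, lower the lever on the press's head, and push the box tight and square against the press's stop blocks before the sinking foot reaches it. Hold it there, against the push of the sprung ejector, until the foot has come down on the seal and stopped sinking; then let go and leave the box clamped with the lever down. The adhesive grabs at once, so the foot must not land on a box that is not fully home.

Things in the scene. Friction and masses are not known exactly. Their poses are not given: they have to be found in the camera images.
- press: Grey bench press for setting seals, fixed, open at the bottom. Origin on the counter below the middle of the two steel stop blocks' faces (at x = 0, y = 21 to 51 mm each side, 45 mm high); x points into the press, the way the box goes in, z up. Column behind the stop; head over the channel's middle: x -77 to 75 mm, 44 mm wide, z 98 to 135 mm; crosshead and fork above it to z 195 mm.
- ejector (a joint): Sprung ejector: a 19 mm steel button in the middle between the stop blocks, centre 31 mm up. 0 = fully out, its face 12 mm in front of the stop faces; 0.012 m = pressed in flush with them. It pushes a box back with about 3.5 N when out and 6 N when in, so a box that is let go slides 12 to 15 mm back.
- lever (a joint): Small forked pivot lever on the head. 0 = raised, holding the foot up (rod 0.33 rad above level); 0.60 rad = fully lowered (0.27 rad below level). It stays where it is left; a push of 2 to 6 N down on its knob moves it. Lowering it frees the foot; raising it again lifts the foot, slowly, against the air damper.
- lever_knob (a point): Centre of the black ball, 24 mm across, at the lever's outer end, 125 mm from its hinge. Raised it is near (-101, -75, 196) mm in the press's frame; lowered near (-102, -77, 123) mm, so it moves almost straight down.
- foot (a joint): Sprung foot: 0 = raised, pad's underside 62 mm above the counter; grows as it sinks (m). With the lever lowered it sinks at about 1.2 mm/s; 8 to 11 s after the lever was lowered its pad lands on the lid (48 mm up) at 0.014; the stem then sinks on for 1 to 2 s into the pad's own spring and stops near 0.0155: only then it clamps the box with its full 10 N. It sinks to 0.020 if no box is under it.
- pad (a point): Middle of the underside of the foot's round rubber pad (30 mm across, on a short stiff spring below the stem); 55 mm in front of the stop faces, on the channel's middle line.
- cake_box: Closed white cake box, 183 mm long, 100 mm wide, 48 mm high, about 0.3 kg, on the counter in front of the press, sealed end toward the mouth. Origin in the middle of its underside; its y axis runs along its length toward the sealed end, z up. Too wide to grasp: push it. The lid's skirt covers the upper 19 mm of its sides; friction on the counter about 0.6.
- box_nose (a point): Middle of the sealed end's face, 91 mm from the box's middle, 24 mm up. Fully home it lies at x = 0, y = 0 in the press's frame.
- seal_mid (a point): Point on the lid, 55 mm from the sealed end, in the middle of its width, on the brown and white paper seal (34 mm wide, 78 mm long) where the foot has to press.
- honey_jar: Honey jar, 64 mm across, 97 mm high, left of the press; leave it alone. Origin in the middle of its underside.
- stamp: Wooden hand stamp, 62 mm high, right of the press; leave it alone. Origin in the middle of its underside.
- ring_pack_a: Ring cake in a film bag, 90 x 94 x 25 mm, far to the right of the press; leave it alone. Origin in the middle of its underside.
- ring_pack_b: Chocolate ring cake in a film bag, 90 x 94 x 24 mm, left of the press; leave it alone. Origin in the middle of its underside.
- mouth (a point): Middle of the mouth of the channel between two grey side guides, 40 mm high; 85 mm in front of the stop faces, 20 mm up. The channel is 105.5 mm wide and straight from 54 mm in front of the stop to the stop; its mouth flares to about 145 mm wide.

How it is judged (in metres and radians):
On the way, in this order (a step that is already met when the one before it is completed fails the run):
1. with the lever lowered and the foot still clear of the lid, the box is pressed fully home against the stop (value of joint lever above 0.45 rad and height (world z) of pad above 0.0505 m and x of box_nose in the frame of press above -0.004 m), for 0.2 s.
2. the foot has come down on the seal and presses in full, the box still fully home (height (world z) of pad below 0.0493 m and value of joint foot above 0.0149 m and x of box_nose in the frame of press above -0.004 m and horizontal distance between pad and seal_mid below 0.008 m), for 0.2 s.
At the end, for the whole second after the job is handed in: The lever is down (above 0.45 rad), the foot is fully down (above 0.0149 m) on the lid (pad 45.5 to 49.3 mm up) within 8 mm of the seal's middle, the box's sealed end is within 4 mm of the stop faces, square within 0.05 rad, flat (0.03 rad) and at rest (all of step 2 and value of joint lever above 0.45 rad and height (world z) of pad above 0.0455 m and angle between the y axis of cake_box and the x axis of press, either way round below 0.05 rad and angle between cake_box's own z axis and vertical below 0.03 rad and linear speed of cake_box below 0.01 m/s); the robot touches nothing.
It fails at once if the foot lands on the box's lid while the box is more than 6 mm short of the stop (height (world z) of pad between 0.0455 and 0.0493 m and horizontal distance between pad and seal_mid below 0.05 m and x of box_nose in the frame of press below -0.006 m).
It fails at once if the box is tipped (angle between cake_box's own z axis and vertical above 0.25 rad).
It fails at once if a bystander is knocked away (distance of any of honey_jar, stamp, ring_pack_a, ring_pack_b from where it was at the start of the episode above 0.03 m).
It also fails if it takes over 72 s, if anything falls off the work surface, if the arm or the gripper's body presses on something with over 40 N, if the wrist force passes 120 N, or if a joint passes its speed limit or range.

## Robot

A 6-joint arm with a two-finger parallel gripper is mounted at the origin on a cart in front of the work surface, level with it; the furniture and walls round the work are solid. World frame = base frame: x ahead of the robot, y to its left, z up, the work surface at z = 0. Lengths are in mm, angles in degrees, forces in N, time in s.
With the tool pointing down it reaches from about 300 to 875 mm from the base axis. Payload 6.4 kg.
Tool frame: the origin (TCP) lies between the finger pads; the fingertips stand 11 mm ahead of it and the grasp point (between the pads) lies 8 mm behind it; x points along the fingers, y is the direction in which the jaws open and shut, and the axes are right-handed (so a half turn about x gives the same grasp; the last joint's range is limited). The gripper opens to 85 mm and grips with 20 to 120 N. Pads are 22 mm wide; open, the fingers measure 114 mm over their backs; the gripper's body (76 mm by 85 mm) begins 54 mm behind the grasp point. The pads swing forward as they close: fully open they stand 13 mm farther back than shut.
Start: joints at [-80.231, 10.359, 92.074, -0, 77.567, -11.82], TCP at [211.586, -534.67, 242.288] pointing down, gripper open.
Joint ranges: [-171.53, 171.53], [-51.25, 118.39], [17.06, 147.69], [-65.23, 245.23], [0, 150.52], [-178.68, 178.68]. Speed limits (degrees/s): [147.25, 147.25, 172.46, 180, 180, 180].

## Interface

Orientations are given as [roll, pitch, yaw] about the fixed x, y, z axes, in that order (R = Rz(yaw) Ry(pitch) Rx(roll)).
In Python, from bench import arm, viewer gives the robot as it stands. The module is installed in compiled form; this text tells all that it offers.
- The arm moves only by the tool apply_moves, never from a script. Its argument "plan" is a list that holds one entry, the list of rows, each a list of 7 numbers: the turn, a rotation vector about the tool's x, y, z in rad, then the shift along the tool's x, y, z in mm, then the closure, from 0 (fully open) to 1 (shut). A call has exactly 5 rows; each row is the pose to reach, as a shift and turn from the pose commanded when the call began, along the tool's axes at that moment; what a row does not reach only later rows make up. A row lasts 1/12 s, in which the tool goes at most 41.7 mm and 7.16 degrees, less where a joint would pass 70% of its speed; a pose out of reach is approached as far as the arm can. A call with a gripper value outside its range is refused whole. The fingers move at their own pace and stop on an object; the grip force is fixed at half the most. Time passes only in rows, so rows that repeat a pose let the fingers close, or fill a call up. It gives the time, the measured TCP pose, the force and the opening at its end, in the units of the state.
- arm.get_obs(): the state, without advancing time (a new reading comes with each control period).
- viewer.read_camera(name): name is "side" or "top" or "wrist"; returns the picture (480x640x3 uint8, red, green, blue); there is no depth.
- viewer.camera_info(name): a dict with "fx", "fy", "cx", "cy" (pixels), "k1" (the pictures are not rectified: a ray, as slopes to the right and down, at radius r is drawn at 1 + k1 r^2 times it, then the intrinsics apply), "world_from_camera" (4x4, takes a point from camera to world coordinates); the wrist camera has in their place "mount" (4x4, takes a point from camera to tool coordinates, whose origin is the TCP and whose axes are the tool frame's). Camera axes: x right, y down, z forward; pixel columns grow to the right and rows downward; lengths in mm; the calibration is good to about 2 mm. A picture is of the moment at which its call begins: read the wrist's pose just before it. camera_info takes no time and is no camera call.
- arm.sign_off(): hands the job in, once; it reports no verdict.
The state is a dict: "t": time; "joint_pos": joint angles; "joint_velocities": joint speeds; "effort": joint torques, N m; "tcp_pos": TCP position; "tool_rot": TCP orientation; "contact_force": force on the tool from outside, world axes, zero at the start; "wrist_torque": the same for the moment, N m; "grip_width": finger opening in mm.
Only numpy, scipy, OpenCV 4.12 (cv2) and the standard library are available. Lean on these libraries where they do the work, as an engineer would, in place of code of your own. Each camera call takes 0.05 s, during which the arm holds its last target. There are 200 camera calls.

## Working session

There is one attempt and no reset: what is moved stays moved. The work goes in short steps, Python scripts to look and compute and a tool call to move; the robot and the scene stay as the last step left them, time stands still between calls to the robot, and variables do not carry over. Pictures are saved under pics/ and viewed, about 8 in all and at most 12, crops included, and the job is handed in when it is done.

Besides the shell and the picture viewer there is one more tool, called by a JSON object that holds its "method" and its "body", one argument or row to a line. apply_moves: Moves the arm, as the interface text tells. Its arguments: {"type":"object","properties":{"plan":{"type":"array"}},"required":["plan"]}

```bash
mkdir -p pics; python3 - <<'E'
from bench import arm, viewer
import cv2
for n in ("top","side"):
    im=viewer.read_camera(n); cv2.imwrite(f"pics/{n}0.png",im[:,:,::-1])
    i=viewer.camera_info(n); print(n,{k:(v if not hasattr(v,'tolist') else v.tolist()) for k,v in i.items()})
print(viewer.camera_info("wrist")); print(arm.get_obs())
E
```

```text
top {'fx': 457.84604958123083, 'fy': 457.84604958123083, 'cx': 316.9924253132093, 'cy': 239.25217502066246, 'k1': -0.02301720519762252, 'world_from_camera': [[0.02830707601202637, -0.9848987318509755, 0.1708016318598548, 427.14667720221485], [-0.9995992030791141, -0.027955339967765697, 0.004464545988833987, -14.066423883606044], [0.0003776920029984645, -0.17085955333438826, -0.9852953214052751, 1180.7345944498672], [0.0, 0.0, 0.0, 1.0]]}
side {'fx': 465.18373619455446, 'fy': 465.18373619455446, 'cx': 314.74721230910137, 'cy': 232.50572942896446, 'k1': -0.11346381946441104, 'world_from_camera': [[0.9972030681517272, -0.02550514357735906, 0.07025331678917564, 536.754315143898], [-0.07449255242840366, -0.41556955298601106, 0.9065058225205777, -944.6260926337924], [0.0060745782967630575, -0.9092037363991117, -0.4163071765132223, 555.0492028959497], [0.0, 0.0, 0.0, 1.0]]}
{'fx': 406.4590341257435, 'fy': 406.4590341257435, 'cx': 314.7748911879751, 'cy': 237.6364112776525, 'k1': 0.021087400489439863, 'mount': array([[ 4.64477312e-05, -2.91273039e-01,  9.56639961e-01,
        -1.32232322e+02
[... 236 characters left out ...]
     1.00000000e+00]])}
{'t': 0.1, 'joint_pos': array([-8.02320701e+01,  1.03971871e+01,  9.21272218e+01,  9.67985517e-05,
        7.75676208e+01, -1.18211903e+01]), 'joint_velocities': array([-0.06554636,  0.0418594 , -0.13400307,  0.06355597, -0.01839977,
        0.02655304]), 'effort': array([ 3.06254299e-05, -4.45877230e+01, -3.52241135e+01, -3.49676056e-04,
        4.09759203e-03, -1.38368745e-05]), 'tcp_pos': array([ 211.49198243, -534.16594496,  241.46772014]), 'tool_rot': array([-101.88002091,   89.90797019,   99.70907832]), 'contact_force': array([-0.84611557, -0.00676594, -0.01344071]), 'wrist_torque': array([-0.00112359, -0.02029407,  0.01906424]), 'grip_width': 85.19091139161932}
```

View pics/top0.png

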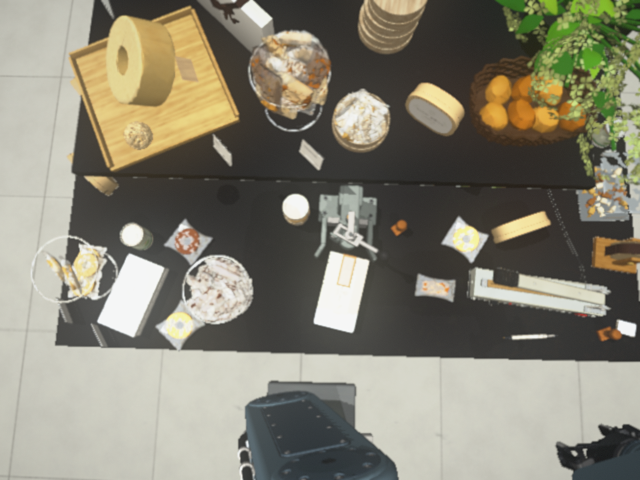

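View pics/side0.png

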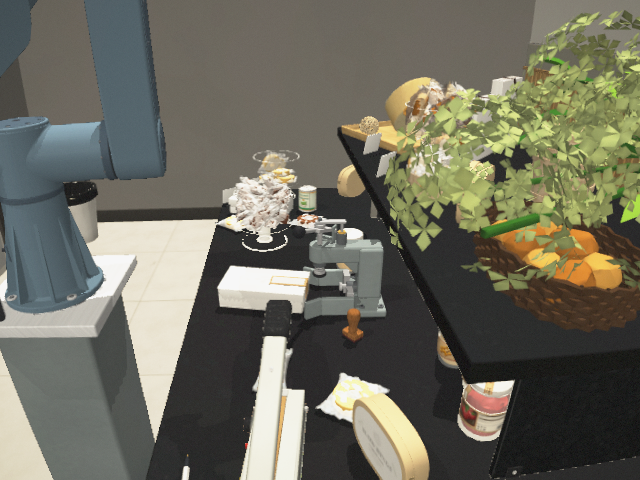

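Top view: press around (350,215), box around (342,290), and the shelf edge at row 180. I'll enlarge the press area and the side crop.

```bash
cat > h.py <<'E'
import numpy as np, cv2
from bench import arm, viewer
from scipy.spatial.transform import Rotation as R
def cam(n):
    i=viewer.camera_info(n)
    if n=="wrist":
        o=arm.get_obs(); T=np.eye(4); T[:3,:3]=R.from_euler('xyz',o['tool_rot'],degrees=True).as_matrix(); T[:3,3]=o['tcp_pos']
        W=T@i['mount']
    else: W=np.array(i['world_from_camera'])
    return i,W
def ray(n,u,v,c=None):
    i,W=c or cam(n); d=np.array([(u-i['cx'])/i['fx'],(v-i['cy'])/i['fy']]); s=d.copy()
    for _ in range(8): s=d/(1+i['k1']*(s@s))
    return W[:3,3],W[:3,:3]@np.array([*s,1])
def onz(n,u,v,z,c=None):
    o,d=ray(n,u,v,c); return o+d*(z-o[2])/d[2]
def proj(n,P,c=None):
    i,W=c or cam(n); p=W[:3,:3].T@(np.asarray(P)-W[:3,3]); s=p[:2]/p[2]; s=s*(1+i['k1']*(s@s))
    return np.array([s[0]*i['fx']+i['cx'],s[1]*i['fy']+i['cy']])
E
python3 - <<'E'
from h import *
a=cv2.imread("pics/top0.png")[175:345,270:420]; b=cv2.imread("pics/side0.png")[200:330,210:400]
a=cv2.resize(a,None,fx=3.5,fy=3.5,interpolation=cv2.INTER_CUBIC); cv2.imwrite("pics/tc.png",a)
im=cv2.imread("pics/top0.png")
m=(im.min(2)>190).astype(np.uint8); m[:246]=0; m[:,:300]=0; m[340:]=0; m[:,385:]=0
cs=max(cv2.findContours(m,0,1)[0],key=cv2.contourArea); r=cv2.minAreaRect(cs); print(r); 
for p in cv2.boxPoints(r): print(p,onz("top",*p,48).round(1))
for p in [(340,180),(350,183)]: print(onz("top",*p,0))
E
```

```text
((341.43377685546875, 291.7286682128906), (41.19093322753906, 74.11593627929688), 13.760785102844238)
[312.6145  322.82394] [416.7  -4.1  48. ]
[330.2444  250.83534] [595.1 -42.9  48. ]
[370.25305 260.6334 ] [ 573.2 -143.1   48. ]
[352.62317 332.622  ] [ 396.  -101.9   48. ]
[794.60151784 -65.76270515   0.        ]
[787.0332521  -92.67524642   0.        ]
```

View pics/tc.png

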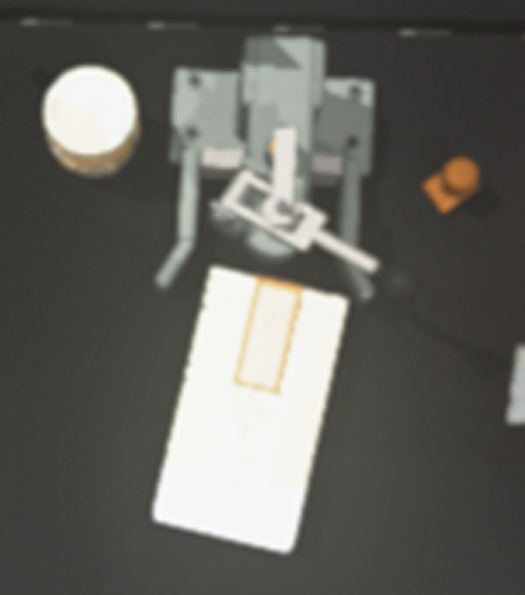

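The box corners fit at height 48 (183 x 103 mm), with yaw about -12.5°. Next: a rough press pose from the guide features, and the tool axes.

```bash
python3 - <<'E'
from h import *
f=lambda u,v,z: onz("top",270+u/3.5,175+v/3.5,z)[:2].round(1)
for n,u,v,z in [("bendL",190,240,40),("bendR",346,251,40),("endL",160,284,40),("endR",368,297,40),("stopL",222,165,45),("stopR",327,173,45),("knobR?",388,272,196),("leverrodEnd",376,265,190)]: print(n,f(u,v,z))
o=arm.get_obs(); print(R.from_euler('xyz',o['tool_rot'],degrees=True).as_matrix().round(3))
E
```

```text
bendL [614.4 -27.6]
bendR [ 609.5 -140.2]
endL [581.7  -6.9]
endR [ 576.6 -156.3]
stopL [669.2 -49.3]
stopR [ 665.5 -125.4]
knobR? [ 572.1 -149.2]
leverrodEnd [ 577.2 -142.5]
[[-0.     0.368 -0.93 ]
 [ 0.002 -0.93  -0.368]
 [-1.    -0.002 -0.   ]]
```

```bash
cat >> h.py <<'E'
def pose(p,head):   # tool down, tool z toward heading (deg)
    T=np.eye(4); h=np.radians(head); z=np.array([np.cos(h),np.sin(h),0]); x=np.array([0,0,-1.]); T[:3,:3]=np.c_[x,np.cross(z,x),z]; T[:3,3]=p; return T
def rel(A,B):
    D=np.linalg.inv(A)@B; return np.r_[R.from_matrix(D[:3,:3]).as_rotvec().round(3),D[:3,3].round(1)].tolist()
E
python3 - <<'E'
from h import *
A=pose([211.6,-534.7,242.3],-158.36); print(A.round(2))
s=np.array([211.6,-534.7,242.3]);e=np.array([440,-85,300.])
for k in range(1,6):
    B=pose(s+(e-s)*k/5,-158.36+155.86*k/5); print(rel(A,B)); A=B
E
```

```text
[[ 0.000e+00  3.700e-01 -9.300e-01  2.116e+02]
 [ 0.000e+00 -9.300e-01 -3.700e-01 -5.347e+02]
 [-1.000e+00  0.000e+00  0.000e+00  2.423e+02]
 [ 0.000e+00  0.000e+00  0.000e+00  1.000e+00]]
[-0.544, 0.0, 0.0, -11.5, -66.8, -75.6]
[-0.544, 0.0, 0.0, -11.5, -18.0, -99.3]
[-0.544, 0.0, 0.0, -11.5, 36.0, -94.2]
[-0.544, 0.0, 0.0, -11.5, 79.6, -62.0]
[-0.544, 0.0, 0.0, -11.5, 100.2, -11.9]
```

{"method": "apply_moves", "body": {
  "plan": [
    [[-0.11, 0, 0, -2, -13, -15, 0], [-0.22, 0, 0, -5, -27, -30, 0], [-0.33, 0, 0, -7, -40, -45, 0], [-0.44, 0, 0, -9, -54, -60, 0], [-0.544, 0, 0, -11.5, -67, -75.5, 0]]
  ]
}}

```text
t: 0.52
tcp_pos: [257.2, -443.3, 253.2]
tool_rot: [-125.9, 89.9, 107.1]
contact_force: [0.2, -0.8, 0.1]
grip_width: 85.5
```

{"method": "apply_moves", "body": {
  "plan": [
    [[-0.11, 0, 0, -2, -4, -20, 0], [-0.22, 0, 0, -5, -7, -40, 0], [-0.33, 0, 0, -7, -11, -60, 0], [-0.44, 0, 0, -9, -14, -80, 0], [-0.544, 0, 0, -11.5, -18, -99.5, 0]]
  ]
}}

```text
t: 0.93
tcp_pos: [303.3, -353.3, 264.9]
tool_rot: [-154.0, 90.0, 110.2]
contact_force: [1.6, 0.1, 0.6]
grip_width: 85.8
```

{"method": "apply_moves", "body": {
  "plan": [
    [[-0.11, 0, 0, -2, 7, -19, 0], [-0.22, 0, 0, -5, 14, -38, 0], [-0.33, 0, 0, -7, 22, -56, 0], [-0.44, 0, 0, -9, 29, -75, 0], [-0.544, 0, 0, -11.5, 36, -94, 0]]
  ]
}}

```text
t: 1.35
tcp_pos: [348.9, -263.7, 276.5]
tool_rot: [-172.5, 90.0, 122.9]
contact_force: [0.1, 0.2, 0.7]
grip_width: 85.1
```

{"method": "apply_moves", "body": {
  "plan": [
    [[-0.11, 0, 0, -2, 16, -12, 0], [-0.22, 0, 0, -5, 32, -25, 0], [-0.33, 0, 0, -7, 48, -37, 0], [-0.44, 0, 0, -9, 64, -50, 0], [-0.544, 0, 0, -11.5, 79.5, -62, 0]]
  ]
}}

```text
t: 1.77
tcp_pos: [394.5, -173.7, 288.0]
tool_rot: [170.1, 90.0, 136.7]
contact_force: [-0.2, 0.3, 0.0]
grip_width: 85.2
```

{"method": "apply_moves", "body": {
  "plan": [
    [[-0.11, 0, 0, -2, 20, -2, 0], [-0.22, 0, 0, -5, 40, -5, 0], [-0.33, 0, 0, -7, 60, -7, 0], [-0.44, 0, 0, -9, 80, -10, 0], [-0.544, 0, 0, -11.5, 100, -12, 0]]
  ]
}}

```text
t: 2.18
tcp_pos: [440.0, -84.0, 299.5]
tool_rot: [156.6, 90.0, 154.4]
contact_force: [0.5, 0.7, 1.3]
grip_width: 85.4
```

```bash
python3 - <<'E'
from h import *
import pickle
c=cam("wrist"); im=viewer.read_camera("wrist"); cv2.imwrite("pics/w1.png",im[:,:,::-1]); pickle.dump(c,open("w1.pkl","wb"))
o=arm.get_obs(); print(o['t'],o['tcp_pos'],o['tool_rot'],R.from_euler('xyz',o['tool_rot'],degrees=True).as_matrix().round(3),o['joint_pos'].round(1))
E
```

```text
2.2333 [441.32763144 -81.6705649  300.10329462] [60.94794436 89.86276734 59.12639708] [[ 0.001  0.032  0.999]
 [ 0.002  0.999 -0.032]
 [-1.     0.002  0.001]] [-2.580e+01 -9.200e+00  1.051e+02  1.000e-01  8.410e+01 -1.140e+02]
```

View pics/w1.png

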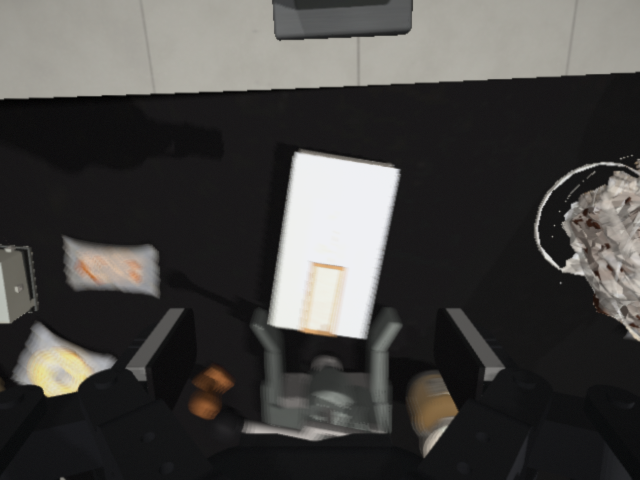

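The picture is blurred because the arm was still settling. The box sits about (335,245) and the guides at (265,330) and (385,330). I'll retake it now the arm is still.

```bash
python3 - <<'E'
from h import *
import pickle
viewer.read_camera("wrist");viewer.read_camera("wrist")
c=cam("wrist"); im=viewer.read_camera("wrist")[:,:,::-1]; cv2.imwrite("pics/w2.png",im); pickle.dump(c,open("w2.pkl","wb"))
o=arm.get_obs(); print(o['t'],o['tcp_pos'],o['joint_velocities'].round(2)); M=R.from_euler('xyz',o['tool_rot'],degrees=True).as_matrix();print("head",np.degrees(np.arctan2(M[1,2],M[0,2])))
cv2.imwrite("pics/w2c.png",cv2.resize(im[290:450,190:410],None,fx=3.6,fy=3.6,interpolation=cv2.INTER_CUBIC))
m=(im.min(2)>190).astype(np.uint8); m[:130]=0;m[350:]=0;m[:,:240]=0;m[:,420:]=0
m=cv2.morphologyEx(m,cv2.MORPH_CLOSE,np.ones((9,9)))
r=cv2.minAreaRect(max(cv2.findContours(m,0,1)[0],key=cv2.contourArea))
for p in cv2.boxPoints(r): print(p,onz("wrist",*p,48,c).round(1))
for P in [[666.5,-86.5,0]]:
  h=np.radians(-2.5)
  for n,q in dict(knob=(-101,-75,196),bL=(-54,52.75,40),bR=(-54,-52.75,40),eL=(-85,72.5,40),eR=(-85,-72.5,40),s=(0,21,45),s2=(0,-51,45)).items():
    print(n,(proj("wrist",[P[0]+q[0]*np.cos(h)-q[1]*np.sin(h),P[1]+q[0]*np.sin(h)+q[1]*np.cos(h),q[2]],c)-[190,290])*3.6)
E
```

```text
2.3833 [439.82626383 -84.88760555 299.44415774] [-1.47 -0.14  0.32 -0.12 -0.08  0.1 ]
head -2.588949924875908
[264.43243 322.4054 ] [ 572.6 -142.5   48. ]
[293.1081  150.35135] [ 396.7 -102.2   48. ]
[395.91888 167.48648] [416.5  -6.9  48. ]
[367.24323 339.54053] [597.5 -34.7  48. ]
knob [ 96.81715606 447.81817265]
bL [645.74266208 214.60432304]
bR [299.20854616 214.0274658 ]
eL [716.04037411 123.37479945]
eR [230.17868925 122.58144608]
s [539.11386482 376.03936928]
s2 [307.8960935  375.76445726]
```

View pics/w2c.png

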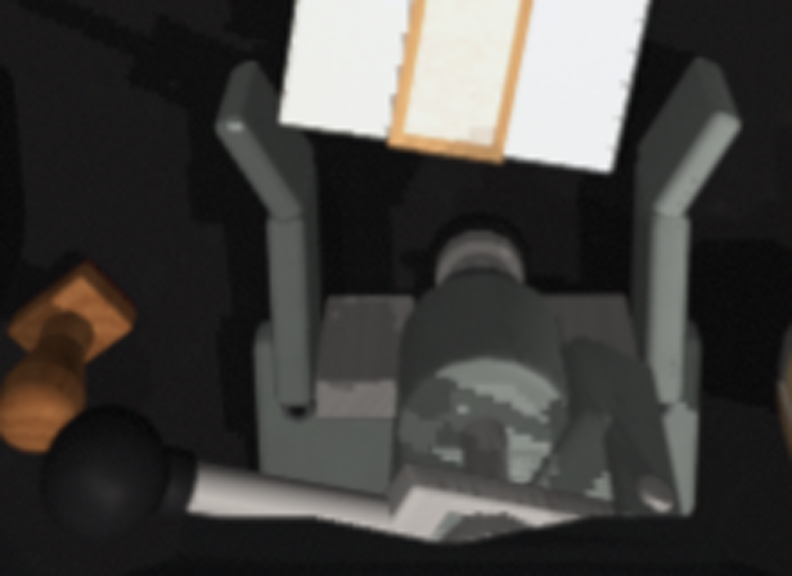

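The wrist crop agrees with the estimate to about 2 mm: guide bends at crop (300,215) and (655,212), stop edge at y≈378, knob at (103,472). That puts the press origin near (667,-85) with yaw about -2.4°. The box is at yaw -12°, rear end's middle near (406,-54).

First I push the rear-left side sideways with closed fingers to square it.

{"method": "apply_moves", "body": {
  "plan": [
    [[0, 0, 0, 12, 23, -1, 1], [0, 0, 0, 24, 46, -2, 1], [0, 0, 0, 36, 69, -3, 1], [0, 0, 0, 48, 92, -4, 1], [0, 0, 0, 60, 115, -5, 1]]
  ]
}}

```text
t: 2.8
tcp_pos: [439.7, 29.9, 239.0]
tool_rot: [-131.0, 90.0, -133.7]
contact_force: [0.5, 0.7, -0.3]
grip_width: 25.6
```

{"method": "apply_moves", "body": {
  "plan": [
    [[0, 0, 0, 32, 0, 0, 1], [0, 0, 0, 64, 0, 0, 1], [0, 0, 0, 96, 0, 0, 1], [0, 0, 0, 128, 0, 0, 1], [0, 0, 0, 160, 0, 0, 1]]
  ]
}}

```text
t: 3.22
tcp_pos: [439.8, 29.1, 78.4]
tool_rot: [-53.3, 90.0, -56.0]
contact_force: [-0.2, 0.3, -0.5]
grip_width: 0.1
```

{"method": "apply_moves", "body": {
  "plan": [
    [[0, 0, 0, 15, 0, 0, 1], [0, 0, 0, 30, 0, 0, 1], [0, 0, 0, 40, 0, 0, 1], [0, 0, 0, 47, 0, 0, 1], [0, 0, 0, 50, 0, 0, 1]]
  ]
}}

```text
t: 3.63
tcp_pos: [439.7, 29.5, 29.0]
tool_rot: [176.6, 89.9, 174.0]
contact_force: [-0.1, 0.1, 0.3]
grip_width: 0.1
```

{"method": "apply_moves", "body": {
  "plan": [
    [[0, 0, 0, 0, -4, 0, 1], [0, 0, 0, 0, -8, 0, 1], [0, 0, 0, 0, -12, 0, 1], [0, 0, 0, 0, -16, 0, 1], [0, 0, 0, 0, -20, 0, 1]]
  ]
}}

```text
t: 4.05
tcp_pos: [439.8, 9.4, 30.4]
tool_rot: [-12.0, 89.9, -14.5]
contact_force: [0.9, 1.1, 1.2]
grip_width: 0.3
```

```bash
cat >> h.py <<'E'
def box(tag):
    im=viewer.read_camera("top")[:,:,::-1]; cv2.imwrite(f"pics/{tag}.png",im)
    m=(im.min(2)>185).astype(np.uint8); m[:240]=0; m[:,:300]=0; m[340:]=0; m[:,395:]=0
    m=cv2.morphologyEx(m,cv2.MORPH_CLOSE,np.ones((5,5)))
    r=cv2.minAreaRect(max(cv2.findContours(m,0,1)[0],key=cv2.contourArea))
    for p in cv2.boxPoints(r): print(p.round(1),onz("top",*p,48).round(1))
    o=arm.get_obs(); print(o['t'],o['tcp_pos'].round(1),o['contact_force'].round(1))
E
python3 -c "
from h import *
box('t1')"
```

```text
[313.  322.1] [418.5  -5.1  48. ]
[329.7 250.8] [595.2 -41.5  48. ]
[369.4 260. ] [ 574.7 -141.1   48. ]
[352.8 331.3] [ 399.  -102.3   48. ]
4.1 [439.8   8.9  30.3] [ 0.9 -0.7 -0.4]
```

{"method": "apply_moves", "body": {
  "plan": [
    [[0, 0, 0, 0, -4, 0, 1], [0, 0, 0, 0, -8, 0, 1], [0, 0, 0, 0, -12, 0, 1], [0, 0, 0, 0, -16, 0, 1], [0, 0, 0, 0, -19, 0, 1]]
  ]
}}

```text
t: 4.52
tcp_pos: [438.1, -9.2, 29.7]
tool_rot: [159.4, 90.0, 156.9]
contact_force: [-0.9, 2.1, 1.3]
grip_width: -0.2
```

```bash
python3 -c "
from h import *
box('t2')"
```

```text
[318.9 322.8] [417.1 -19.5  48. ]
[330.2 250.4] [596.1 -42.9  48. ]
[370.5 256.7] [ 583.1 -143.8   48. ]
[359.2 329.1] [ 404.8 -117.8   48. ]
4.5667 [438.3  -9.7  29.7] [-0.3  0.6  0.4]
```

{"method": "apply_moves", "body": {
  "plan": [
    [[0, 0, 0, 0, -3, 0, 1], [0, 0, 0, 0, -6, 0, 1], [0, 0, 0, 0, -9, 0, 1], [0, 0, 0, 0, -12, 0, 1], [0, 0, 0, 0, -14, 0, 1]]
  ]
}}

```text
t: 4.98
tcp_pos: [437.8, -23.4, 29.8]
tool_rot: [-98.3, 90.0, -100.9]
contact_force: [-0.2, 1.0, -0.3]
grip_width: -0.0
```

```bash
python3 -c "
from h import *
box('t3')"
```

```text
[325.3 323.3] [416.4 -35.1  48. ]
[330.6 250.2] [596.7 -43.6  48. ]
[371.1 253.1] [ 592.3 -145.2   48. ]
[365.9 326.2] [ 412.2 -134.    48. ]
5.0333 [437.9 -23.6  29.8] [-0.9  0.3 -0.1]
```

{"method": "apply_moves", "body": {
  "plan": [
    [[0, 0, 0, 0, 8, 0, 1], [0, 0, 0, 0, 8, -20, 1], [0, 0, 0, 0, 8, -40, 1], [0, 0, 0, 0, 8, -50, 1], [0, 0, 0, 0, -10, -50, 1]]
  ]
}}

```text
t: 5.45
tcp_pos: [384.6, -28.2, 29.1]
tool_rot: [151.8, 89.8, 149.3]
contact_force: [-0.4, -1.1, 0.2]
grip_width: 0.2
```

{"method": "apply_moves", "body": {
  "plan": [
    [[0, 0, 0, 0, -15, 0, 0.45], [0, 0, 0, 1, -30, 0, 0.45], [0, 0, 0, 2, -45, 0, 0.45], [0, 0, 0, 3, -53, 0, 0.45], [0, 0, 0, 4, -53, 0, 0.45]]
  ]
}}

```text
t: 5.87
tcp_pos: [385.9, -85.1, 26.2]
tool_rot: [-32.4, 89.9, -35.0]
contact_force: [0.1, -0.3, -0.0]
grip_width: 46.7
```

{"method": "apply_moves", "body": {
  "plan": [
    [[0, 0, 0, 0, 0, 6, 0.45], [0, 0, 0, 0, 0, 12, 0.45], [0, 0, 0, 0, 1, 18, 0.45], [0, 0, 0, 0, 3, 25, 0.45], [0, 0, 0, 0, 4, 32, 0.45]]
  ]
}}

```text
t: 6.28
tcp_pos: [413.8, -79.0, 24.9]
tool_rot: [165.2, 89.4, 162.8]
contact_force: [-23.8, 1.9, 17.4]
grip_width: 46.8
```

```bash
python3 -c "
from h import *
box('t4')"
```

```text
[319.7 297. ] [479.6 -19.8  48. ]
[331.5 234.6] [636.3 -45.1  48. ]
[377.3 243.3] [ 617.6 -160.4   48. ]
[365.5 305.7] [ 461.7 -132.5   48. ]
6.3333 [415. -79.  25.] [-8.9  1.5  5.6]
```

```bash
python3 -c "
from h import *
a=viewer.read_camera('wrist')[:,:,::-1]; b=viewer.read_camera('top')[:,:,::-1]; c=viewer.read_camera('side')[:,:,::-1]
cv2.imwrite('pics/m4.png',np.hstack([cv2.resize(a,(400,300)),cv2.resize(b[190:340,270:420],(300,300),interpolation=2)])); cv2.imwrite('pics/m4.png',np.vstack([np.hstack([cv2.resize(a[:,:],(400,300)),cv2.resize(b[190:340,250:450],(400,300),interpolation=2)]),cv2.resize(c[200:330,180:420],(800,300),interpolation=2)]))
print(arm.get_obs()['contact_force'],arm.get_obs()['tcp_pos'])
"
```

```text
[-7.59720709  2.54851774  4.52952476] [415.31239032 -79.0617857   24.96678477]
```

View pics/m4.png

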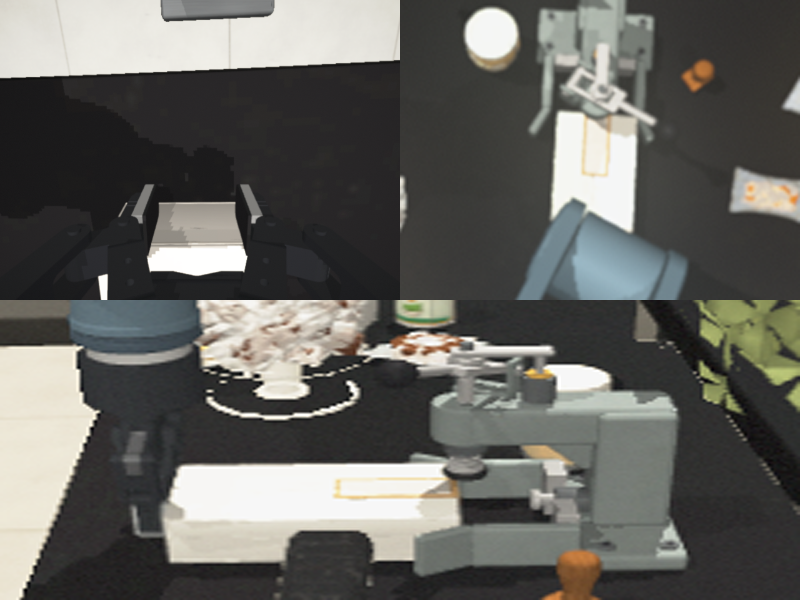

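Box is square in the mouth (side view: nose under the foot; top crop: right corner near the right flare). I'll keep pushing gently with a slight leftward drift.

{"method": "apply_moves", "body": {
  "plan": [
    [[0, 0, 0, 0, 1, 3, 0.45], [0, 0, 0, 0, 1, 6, 0.45], [0, 0, 0, 0, 2, 9, 0.45], [0, 0, 0, 0, 2, 11, 0.45], [0, 0, 0, 0, 3, 13, 0.45]]
  ]
}}

```text
t: 6.9
tcp_pos: [423.6, -75.3, 23.8]
tool_rot: [164.1, 89.0, 161.7]
contact_force: [-4.4, 0.7, 0.5]
grip_width: 47.2
```

{"method": "apply_moves", "body": {
  "plan": [
    [[0, 0, 0, 0, 0, 3, 0.45], [0, 0, 0, 0, 1, 6, 0.45], [0, 0, 0, 0, 1, 9, 0.45], [0, 0, 0, 0, 1, 11, 0.45], [0, 0, 0, 0, 2, 13, 0.45]]
  ]
}}

```text
t: 7.32
tcp_pos: [444.0, -77.2, 25.8]
tool_rot: [-20.8, 90.0, -23.3]
contact_force: [-1.1, -0.1, -1.4]
grip_width: 46.9
```

```bash
python3 -c "
from h import *
b=viewer.read_camera('top')[:,:,::-1]; c=viewer.read_camera('side')[:,:,::-1]
cv2.imwrite('pics/m5.png',np.vstack([cv2.resize(b[190:340,220:460],(800,300),interpolation=2),cv2.resize(c[200:330,180:420],(800,300),interpolation=2)]))
print(arm.get_obs()['contact_force'],arm.get_obs()['tcp_pos'])
"
```

```text
[ 1.08008118 -0.10292507 -0.33414072] [444.18817377 -77.30340325  25.96218104]
```

{"method": "apply_moves", "body": {
  "plan": [
    [[0, 0, 0, 0, 0, 2, 0.45], [0, 0, 0, 0, 1, 4, 0.45], [0, 0, 0, 0, 1, 6, 0.45], [0, 0, 0, 0, 1, 8, 0.45], [0, 0, 0, 0, 1, 10, 0.45]]
  ]
}}

```text
t: 7.83
tcp_pos: [453.5, -76.7, 25.8]
tool_rot: [142.2, 90.0, 139.6]
contact_force: [-4.4, 1.4, 1.8]
grip_width: 47.3
```

```bash
python3 -c "
from h import *
b=viewer.read_camera('top')[:,:,::-1]; c=viewer.read_camera('side')[:,:,::-1]
cv2.imwrite('pics/m6.png',np.vstack([cv2.resize(b[190:310,250:442],(800,300*800//480),interpolation=2)[:300],cv2.resize(c[200:330,180:420],(800,300),interpolation=2)]))
cv2.imwrite('pics/m6t.png',b)
print(arm.get_obs()['contact_force'],arm.get_obs()['tcp_pos'])
"
```

```text
[-1.93617624  0.06482231  1.12499371] [453.93602505 -76.83111994  25.88066844]
```

View pics/m6.png

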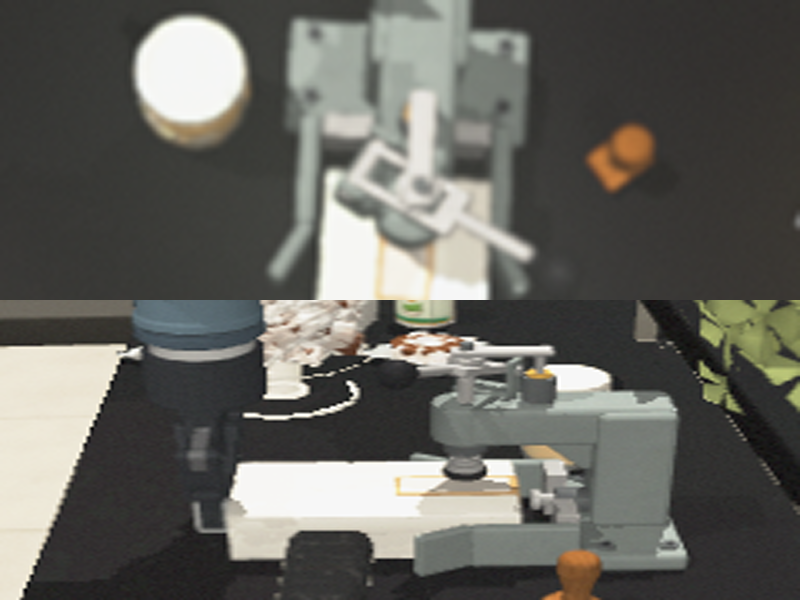

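Box is in the channel, square, about 18 mm short of the stop. Next I triangulate the knob.

```bash
python3 - <<'E'
from h import *
import pickle
c=pickle.load(open("w2.pkl","rb"))
im=cv2.imread("pics/w2.png").astype(int)
a,d=ray("wrist",218.6,421.1,c); b,e=ray("side",299.1,231.6)
A=np.c_[d,-e]; s=np.linalg.lstsq(A,b-a,rcond=None)[0]; print(a+d*s[0],b+e*s[1]); print(onz("wrist",218.6,421.1,196,c))
K=(a+d*s[0]+b+e*s[1])/2; M=pose([440,-82,26],-2.5)
print(rel(M,pose([K[0],K[1],245],-2.5)))
print(onz("top",332.8,230.8,48))
E
```

```text
[ 568.30911473 -156.57796836  195.56236153] [ 568.59440444 -156.49094222  195.77855512]
[ 567.93461165 -156.43746755  196.        ]
[-0.0, 0.0, 0.0, -219.0, -68.9, 131.6]
[646.23835609 -48.12788222  48.        ]
```

{"method": "apply_moves", "body": {
  "plan": [
    [[0, 0, 0, 0, 0, -10, 0.45], [0, 0, 0, -20, 0, -16, 0.45], [0, 0, 0, -55, 0, -16, 0.6], [0, 0, 0, -95, 0, -16, 0.8], [0, 0, 0, -134, 0, -16, 1]]
  ]
}}

```text
t: 8.35
tcp_pos: [436.7, -75.9, 161.1]
tool_rot: [27.9, 90.0, 25.3]
contact_force: [1.2, -0.5, 0.5]
grip_width: 11.4
```

{"method": "apply_moves", "body": {
  "plan": [
    [[0, 0, 0, -40, 0, 0, 1], [0, 0, 0, -75, -8, 8, 1], [0, 0, 0, -90, -20, 30, 1], [0, 0, 0, -90, -35, 58, 1], [0, 0, 0, -90, -50, 86, 1]]
  ]
}}

```text
t: 8.77
tcp_pos: [523.0, -131.0, 252.4]
tool_rot: [-23.1, 89.6, -25.7]
contact_force: [-0.1, 0.2, 0.9]
grip_width: 0.1
```

{"method": "apply_moves", "body": {
  "plan": [
    [[0, 0, 0, 0, -10, 20, 1], [0, 0, 0, 0, -18, 37, 1], [0, 0, 0, 0, -24, 46, 1], [0, 0, 0, 0, -24, 46, 1], [0, 0, 0, 0, -24, 46, 1]]
  ]
}}

```text
t: 9.18
tcp_pos: [565.7, -156.0, 249.4]
tool_rot: [120.2, 90.0, 117.6]
contact_force: [0.1, 1.3, -0.2]
grip_width: 0.0
```

```bash
python3 -c "
from h import *
o=arm.get_obs(); print(o['t'],o['tcp_pos'],o['contact_force'])
b=viewer.read_camera('top')[:,:,::-1];c=viewer.read_camera('side')[:,:,::-1]
cv2.imwrite('pics/m7.png',np.vstack([cv2.resize(b[200:275,290:410],(640,400),interpolation=2)[:300],cv2.resize(c[200:330,210:410],(640,300),interpolation=2)]))"
```

```text
9.1833 [ 565.70370341 -156.04164039  249.41740846] [ 0.06195431  1.26757442 -0.22927397]
```

View pics/m7.png

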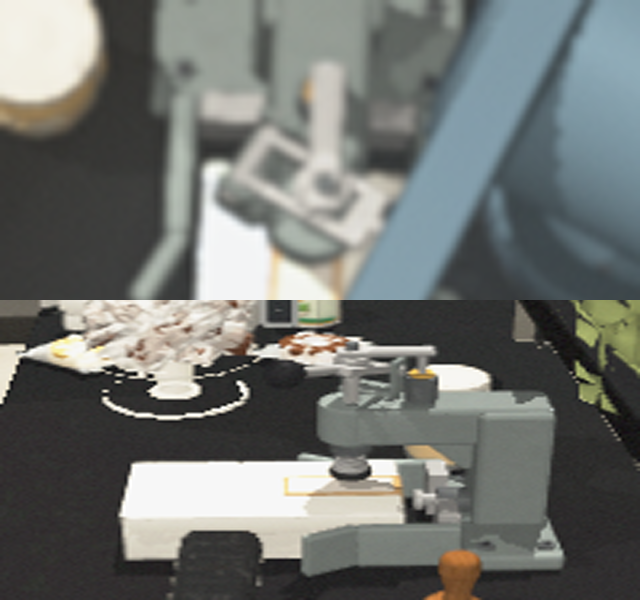

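The arm is above the knob with clear space to it; the box hasn't moved. Pressing the lever down.

{"method": "apply_moves", "body": {
  "plan": [
    [[0, 0, 0, 6, 0, 2.5, 1], [0, 0, 0, 12, 0, 2.5, 1], [0, 0, 0, 18, 0, 2.5, 1], [0, 0, 0, 24, 0, 2.5, 1], [0, 0, 0, 30, 0, 2.5, 1]]
  ]
}}

```text
t: 9.7
tcp_pos: [568.2, -155.7, 218.8]
tool_rot: [154.0, 90.0, 151.4]
contact_force: [0.8, 0.1, -0.4]
grip_width: 0.0
```

{"method": "apply_moves", "body": {
  "plan": [
    [[0, 0, 0, 8, 0, 0, 1], [0, 0, 0, 16, 0, 0, 1], [0, 0, 0, 24, 0, 0, 1], [0, 0, 0, 32, 0, 0, 1], [0, 0, 0, 40, 0, 0, 1]]
  ]
}}

```text
t: 10.12
tcp_pos: [568.8, -157.3, 180.2]
tool_rot: [-61.6, 89.8, -64.2]
contact_force: [-2.5, -2.6, 5.1]
grip_width: 0.3
```

{"method": "apply_moves", "body": {
  "plan": [
    [[0, 0, 0, 8, 0, 0, 1], [0, 0, 0, 16, 0, 0, 1], [0, 0, 0, 24, 0, 0, 1], [0, 0, 0, 32, 0, 0, 1], [0, 0, 0, 36, 0, 0, 1]]
  ]
}}

```text
t: 10.53
tcp_pos: [569.8, -156.1, 144.5]
tool_rot: [-8.3, 89.8, -10.9]
contact_force: [-6.5, 3.7, 34.0]
grip_width: -0.1
```

Lever bottomed (34 N at the knob). Going back behind the box.

{"method": "apply_moves", "body": {
  "plan": [
    [[0, 0, 0, -12, 0, 0, 1], [0, 0, 0, -12, 15, -28, 1], [0, 0, 0, -12, 37, -63, 0.45], [0, 0, 0, -12, 57, -98, 0.45], [0, 0, 0, -12, 74.5, -128.5, 0.45]]
  ]
}}

```text
t: 10.95
tcp_pos: [440.7, -73.9, 154.4]
tool_rot: [147.0, 89.8, 144.5]
contact_force: [-0.4, 0.4, 0.1]
grip_width: 35.7
```

{"method": "apply_moves", "body": {
  "plan": [
    [[0, 0, 0, 35, 0, 0, 0.45], [0, 0, 0, 70, 0, 0, 0.45], [0, 0, 0, 100, 0, 0, 0.45], [0, 0, 0, 120, 0, 0, 0.45], [0, 0, 0, 129, 0, 0, 0.45]]
  ]
}}

```text
t: 11.37
tcp_pos: [440.8, -74.3, 23.7]
tool_rot: [154.3, 89.7, 151.8]
contact_force: [-1.0, 0.4, 0.4]
grip_width: 46.9
```

{"method": "apply_moves", "body": {
  "plan": [
    [[0, 0, 0, 0, 0, 4, 0.45], [0, 0, 0, 0, 0, 8, 0.45], [0, 0, 0, 0, 0, 12, 0.45], [0, 0, 0, 0, 0, 16, 0.45], [0, 0, 0, 0, 0, 20, 0.45]]
  ]
}}

```text
t: 11.78
tcp_pos: [464.2, -76.8, 27.7]
tool_rot: [-26.0, 90.0, -28.6]
contact_force: [-4.9, 0.7, 2.2]
grip_width: 47.2
```

{"method": "apply_moves", "body": {
  "plan": [
    [[0, 0, 0, 0, 0, 2, 0.45], [0, 0, 0, 0, 0, 4, 0.45], [0, 0, 0, 0, 0, 6, 0.45], [0, 0, 0, 0, 0, 8, 0.45], [0, 0, 0, 0, 0, 10, 0.45]]
  ]
}}

```text
t: 12.2
tcp_pos: [471.1, -76.6, 27.1]
tool_rot: [172.1, 89.7, 169.5]
contact_force: [-14.8, 0.8, 13.7]
grip_width: 46.8
```

{"method": "apply_moves", "body": {
  "plan": [
    [[0, 0, 0, 0, 0, 1, 0.45], [0, 0, 0, 0, 0, 2, 0.45], [0, 0, 0, 0, 0, 3, 0.45], [0, 0, 0, 0, 0, 4, 0.45], [0, 0, 0, 0, 0, 5, 0.45]]
  ]
}}

```text
t: 12.62
tcp_pos: [475.5, -76.7, 27.1]
tool_rot: [171.9, 89.6, 169.4]
contact_force: [-17.5, 0.3, 14.8]
grip_width: 47.1
```

{"method": "apply_moves", "body": {
  "plan": [
    [[0, 0, 0, 0, 0, 1, 0.45], [0, 0, 0, 0, 0, 2, 0.45], [0, 0, 0, 0, 0, 3, 0.45], [0, 0, 0, 0, 0, 4, 0.45], [0, 0, 0, 0, 0, 4, 0.45]]
  ]
}}

```text
t: 13.03
tcp_pos: [475.8, -76.5, 26.3]
tool_rot: [173.4, 89.1, 170.9]
contact_force: [-30.7, -1.9, 23.0]
grip_width: 46.9
```

Home contact: TCP advanced only 0.3 mm over the last 4 mm commanded, and ejector contact was about 12 mm earlier. Easing the vertical load and checking by picture.

{"method": "apply_moves", "body": {
  "plan": [
    [[0, 0, 0, -1, 0, 0, 0.45], [0, 0, 0, -2, 0, 0, 0.45], [0, 0, 0, -3, 0, 0, 0.45], [0, 0, 0, -3, 0, 0, 0.45], [0, 0, 0, -3, 0, 0, 0.45]]
  ]
}}

```text
t: 13.45
tcp_pos: [475.8, -76.2, 27.5]
tool_rot: [170.2, 89.2, 167.7]
contact_force: [-19.3, -3.4, -0.4]
grip_width: 47.1
```

```bash
python3 -c "
from h import *
o=arm.get_obs(); print(o['t'],o['tcp_pos'],o['contact_force'])
b=viewer.read_camera('top')[:,:,::-1];c=viewer.read_camera('side')[:,:,::-1]
cv2.imwrite('pics/m8.png',np.vstack([cv2.resize(b[200:275,290:410],(640,400),interpolation=2)[:300],cv2.resize(c[200:330,210:410],(640,300),interpolation=2)]))"
```

```text
13.45 [475.78605984 -76.18619765  27.45412201] [-19.33355724  -3.39405046  -0.44681701]
```

View pics/m8.png

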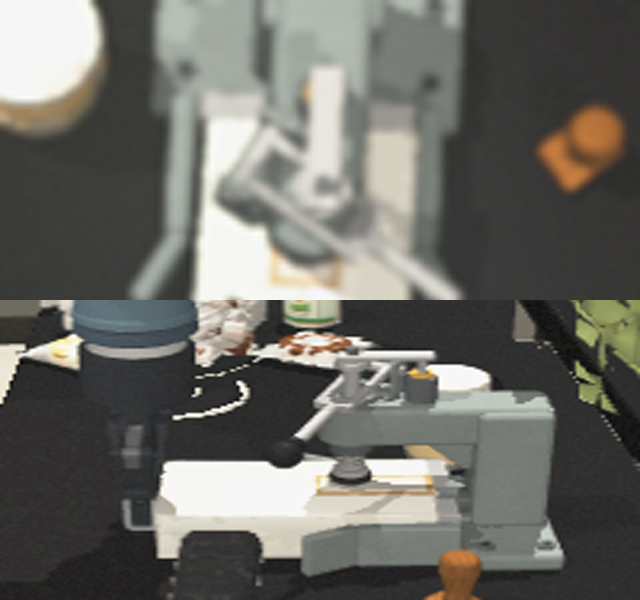

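Both nose corners are against the stop blocks (top view, no gap), the lever is down and the foot still clear. Holding with about 19 N.

{"method": "apply_moves", "body": {
  "plan": [
    [[0, 0, 0, 0, 0, 0.5, 0.45], [0, 0, 0, 0, 0, 0.5, 0.45], [0, 0, 0, 0, 0, 0.5, 0.45], [0, 0, 0, 0, 0, 0.5, 0.45], [0, 0, 0, 0, 0, 0.5, 0.45]]
  ]
}}

```text
t: 13.97
tcp_pos: [475.7, -76.1, 27.1]
tool_rot: [170.1, 89.1, 167.6]
contact_force: [-20.4, -2.8, -0.5]
grip_width: 47.1
```

{"method": "apply_moves", "body": {
  "plan": [
    [[0, 0, 0, 0, 0, 0, 0.45], [0, 0, 0, 0, 0, 0, 0.45], [0, 0, 0, 0, 0, 0, 0.45], [0, 0, 0, 0, 0, 0, 0.45], [0, 0, 0, 0, 0, 0, 0.45]]
  ]
}}

```text
t: 14.38
tcp_pos: [475.7, -76.1, 27.1]
tool_rot: [170.1, 89.1, 167.5]
contact_force: [-21.0, -3.2, -0.8]
grip_width: 46.9
```

{"method": "apply_moves", "body": {
  "plan": [
    [[0, 0, 0, 0, 0, 0, 0.45], [0, 0, 0, 0, 0, 0, 0.45], [0, 0, 0, 0, 0, 0, 0.45], [0, 0, 0, 0, 0, 0, 0.45], [0, 0, 0, 0, 0, 0, 0.45]]
  ]
}}

```text
t: 14.8
tcp_pos: [475.8, -76.1, 27.1]
tool_rot: [170.0, 89.1, 167.5]
contact_force: [-20.8, -2.7, -0.0]
grip_width: 46.8
```

{"method": "apply_moves", "body": {
  "plan": [
    [[0, 0, 0, 0, 0, 0, 0.45], [0, 0, 0, 0, 0, 0, 0.45], [0, 0, 0, 0, 0, 0, 0.45], [0, 0, 0, 0, 0, 0, 0.45], [0, 0, 0, 0, 0, 0, 0.45]]
  ]
}}

```text
t: 15.22
tcp_pos: [475.8, -76.1, 27.2]
tool_rot: [170.2, 89.1, 167.7]
contact_force: [-21.4, -3.7, -0.8]
grip_width: 47.0
```

{"method": "apply_moves", "body": {
  "plan": [
    [[0, 0, 0, 0, 0, 0, 0.45], [0, 0, 0, 0, 0, 0, 0.45], [0, 0, 0, 0, 0, 0, 0.45], [0, 0, 0, 0, 0, 0, 0.45], [0, 0, 0, 0, 0, 0, 0.45]]
  ]
}}

```text
t: 15.63
tcp_pos: [475.8, -76.1, 27.2]
tool_rot: [170.0, 89.1, 167.5]
contact_force: [-20.6, -2.7, -0.3]
grip_width: 47.2
```

{"method": "apply_moves", "body": {
  "plan": [
    [[0, 0, 0, 0, 0, 0, 0.45], [0, 0, 0, 0, 0, 0, 0.45], [0, 0, 0, 0, 0, 0, 0.45], [0, 0, 0, 0, 0, 0, 0.45], [0, 0, 0, 0, 0, 0, 0.45]]
  ]
}}

```text
t: 16.05
tcp_pos: [475.7, -76.1, 27.1]
tool_rot: [170.1, 89.1, 167.6]
contact_force: [-21.0, -3.3, -0.5]
grip_width: 46.9
```

{"method": "apply_moves", "body": {
  "plan": [
    [[0, 0, 0, 0, 0, 0, 0.45], [0, 0, 0, 0, 0, 0, 0.45], [0, 0, 0, 0, 0, 0, 0.45], [0, 0, 0, 0, 0, 0, 0.45], [0, 0, 0, 0, 0, 0, 0.45]]
  ]
}}

```text
t: 16.47
tcp_pos: [475.8, -76.1, 27.1]
tool_rot: [170.1, 89.1, 167.6]
contact_force: [-20.2, -3.2, -0.4]
grip_width: 47.2
```

{"method": "apply_moves", "body": {
  "plan": [
    [[0, 0, 0, 0, 0, 0, 0.45], [0, 0, 0, 0, 0, 0, 0.45], [0, 0, 0, 0, 0, 0, 0.45], [0, 0, 0, 0, 0, 0, 0.45], [0, 0, 0, 0, 0, 0, 0.45]]
  ]
}}

```text
t: 16.88
tcp_pos: [475.7, -76.1, 27.1]
tool_rot: [170.1, 89.1, 167.6]
contact_force: [-20.9, -3.0, -1.4]
grip_width: 47.1
```

{"method": "apply_moves", "body": {
  "plan": [
    [[0, 0, 0, 0, 0, 0, 0.45], [0, 0, 0, 0, 0, 0, 0.45], [0, 0, 0, 0, 0, 0, 0.45], [0, 0, 0, 0, 0, 0, 0.45], [0, 0, 0, 0, 0, 0, 0.45]]
  ]
}}

```text
t: 17.3
tcp_pos: [475.7, -76.1, 27.1]
tool_rot: [170.0, 89.1, 167.5]
contact_force: [-20.4, -3.0, -0.6]
grip_width: 47.0
```

{"method": "apply_moves", "body": {
  "plan": [
    [[0, 0, 0, 0, 0, 0, 0.45], [0, 0, 0, 0, 0, 0, 0.45], [0, 0, 0, 0, 0, 0, 0.45], [0, 0, 0, 0, 0, 0, 0.45], [0, 0, 0, 0, 0, 0, 0.45]]
  ]
}}

```text
t: 17.72
tcp_pos: [475.8, -76.1, 27.1]
tool_rot: [170.0, 89.1, 167.5]
contact_force: [-21.0, -3.9, -0.7]
grip_width: 47.1
```

Camera reads also hold the last target, so I'll use them to wait and to watch the foot.

```bash
python3 - <<'E'
from h import *
first=None
for k in range(150):
    im=viewer.read_camera("side")[:,:,::-1]
    g=im[228:285,300:345].astype(float)
    if k%15==0:
        if first is not None: print(k,round(arm.get_obs()['t'],2),"diff vs prev",np.abs(g-first).mean().round(2),arm.get_obs()['contact_force'].round(1),arm.get_obs()['tcp_pos'].round(1))
        first=g
cv2.imwrite('pics/m9.png',cv2.resize(im[200:330,210:410],(640,416),interpolation=2))
E
```

```text
15 18.52 diff vs prev 2.87 [-21.   -3.   -0.2] [475.8 -76.1  27.1]
30 19.27 diff vs prev 2.69 [-21.2  -3.6  -1.6] [475.8 -76.1  27.1]
45 20.02 diff vs prev 2.66 [-20.9  -3.6   0.4] [475.8 -76.1  27.2]
60 20.77 diff vs prev 2.42 [-20.   -3.9  -0.9] [475.7 -76.   27. ]
75 21.52 diff vs prev 2.13 [-20.3  -3.6  -1.7] [475.7 -76.1  27. ]
90 22.27 diff vs prev 2.01 [-19.6  -4.   -1.3] [475.7 -76.   27. ]
105 23.02 diff vs prev 1.82 [-20.   -2.5  -1.7] [475.7 -76.1  27. ]
120 23.77 diff vs prev 1.68 [-20.5  -4.1  -1.3] [475.7 -76.   27. ]
135 24.52 diff vs prev 1.51 [-19.7  -3.1  -1.3] [475.7 -76.   27. ]
```

View pics/m9.png

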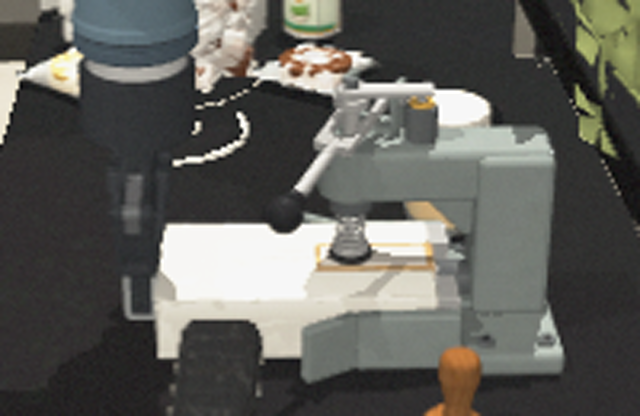

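The pad is on the seal. The image differences haven't settled to a clear floor yet, so I keep holding.

{"method": "apply_moves", "body": {
  "plan": [
    [[0, 0, 0, 0, 0, 0, 0.45], [0, 0, 0, 0, 0, 0, 0.45], [0, 0, 0, 0, 0, 0, 0.45], [0, 0, 0, 0, 0, 0, 0.45], [0, 0, 0, 0, 0, 0, 0.45]]
  ]
}}

```text
t: 25.63
tcp_pos: [475.7, -76.0, 27.0]
tool_rot: [169.8, 89.1, 167.2]
contact_force: [-19.9, -2.9, -2.3]
grip_width: 46.9
```

{"method": "apply_moves", "body": {
  "plan": [
    [[0, 0, 0, 0, 0, 0, 0.45], [0, 0, 0, 0, 0, 0, 0.45], [0, 0, 0, 0, 0, 0, 0.45], [0, 0, 0, 0, 0, 0, 0.45], [0, 0, 0, 0, 0, 0, 0.45]]
  ]
}}

```text
t: 26.05
tcp_pos: [475.7, -76.0, 27.0]
tool_rot: [169.9, 89.1, 167.3]
contact_force: [-18.8, -4.3, -1.9]
grip_width: 46.5
```

```bash
python3 - <<'E'
from h import *
a=[viewer.read_camera("side") for _ in range(3)]; np.save("fa.npy",np.array(a)); g=lambda i:i[228:285,300:345].astype(float)
print(arm.get_obs()['t'],np.abs(g(a[0])-g(a[1])).mean(),np.abs(g(a[0])-g(a[2])).mean())
E
```

```text
26.2 1.2339181286549707 1.2201429499675114
```

{"method": "apply_moves", "body": {
  "plan": [
    [[0, 0, 0, 0, 0, 0, 0.45], [0, 0, 0, 0, 0, 0, 0.45], [0, 0, 0, 0, 0, 0, 0.45], [0, 0, 0, 0, 0, 0, 0.45], [0, 0, 0, 0, 0, 0, 0.45]]
  ]
}}

```text
t: 26.62
tcp_pos: [475.7, -76.1, 27.0]
tool_rot: [169.8, 89.1, 167.3]
contact_force: [-20.7, -3.1, -1.7]
grip_width: 47.0
```

{"method": "apply_moves", "body": {
  "plan": [
    [[0, 0, 0, 0, 0, 0, 0.45], [0, 0, 0, 0, 0, 0, 0.45], [0, 0, 0, 0, 0, 0, 0.45], [0, 0, 0, 0, 0, 0, 0.45], [0, 0, 0, 0, 0, 0, 0.45]]
  ]
}}

```text
t: 27.03
tcp_pos: [475.7, -76.0, 27.0]
tool_rot: [169.8, 89.1, 167.3]
contact_force: [-20.6, -3.4, -2.4]
grip_width: 47.2
```

{"method": "apply_moves", "body": {
  "plan": [
    [[0, 0, 0, 0, 0, 0, 0.45], [0, 0, 0, 0, 0, 0, 0.45], [0, 0, 0, 0, 0, 0, 0.45], [0, 0, 0, 0, 0, 0, 0.45], [0, 0, 0, 0, 0, 0, 0.45]]
  ]
}}

```text
t: 27.45
tcp_pos: [475.7, -76.0, 27.0]
tool_rot: [169.8, 89.1, 167.3]
contact_force: [-19.8, -3.6, -0.5]
grip_width: 47.0
```

{"method": "apply_moves", "body": {
  "plan": [
    [[0, 0, 0, 0, 0, 0, 0.45], [0, 0, 0, 0, 0, 0, 0.45], [0, 0, 0, 0, 0, 0, 0.45], [0, 0, 0, 0, 0, 0, 0.45], [0, 0, 0, 0, 0, 0, 0.45]]
  ]
}}

```text
t: 27.87
tcp_pos: [475.7, -76.1, 27.0]
tool_rot: [169.8, 89.1, 167.2]
contact_force: [-20.4, -3.4, -2.8]
grip_width: 47.2
```

```bash
python3 - <<'E'
from h import *
p=np.load("fa.npy"); a=[viewer.read_camera("side") for _ in range(3)]; g=lambda i:i[228:285,300:345].astype(float)
A=np.mean([g(x) for x in p],0);B=np.mean([g(x) for x in a],0)
print(arm.get_obs()['t'],np.abs(g(a[0])-g(a[1])).mean(),"avg 1.8s apart",np.abs(A-B).mean(), arm.get_obs()['contact_force'])
E
```

```text
28.0167 1.2363872644574398 avg 1.8s apart 0.8714316655837125 [-19.97327388  -3.32105482  -1.30677736]
```

Steady: difference down to about the noise, 17 s after the lever went down. Releasing straight back.

{"method": "apply_moves", "body": {
  "plan": [
    [[0, 0, 0, 0, 0, -3, 0.45], [0, 0, 0, 0, 0, -6, 0.45], [0, 0, 0, 0, 0, -10, 0.45], [0, 0, 0, 0, 0, -20, 0.45], [0, 0, 0, 0, 0, -35, 0.45]]
  ]
}}

```text
t: 28.43
tcp_pos: [449.6, -76.8, 31.0]
tool_rot: [-19.9, 89.8, -22.4]
contact_force: [-0.5, 0.0, 1.4]
grip_width: 47.1
```

{"method": "apply_moves", "body": {
  "plan": [
    [[0, 0, 0, 0, 0, -15, 0.45], [0, 0, 0, -20, 0, -30, 0.45], [0, 0, 0, -50, 0, -45, 0.45], [0, 0, 0, -85, 0, -55, 0.45], [0, 0, 0, -120, 0, -60, 0.45]]
  ]
}}

```text
t: 28.85
tcp_pos: [386.3, -72.8, 150.9]
tool_rot: [156.5, 90.0, 154.0]
contact_force: [1.8, -0.2, 0.2]
grip_width: 47.0
```

{"method": "apply_moves", "body": {
  "plan": [
    [[0, 0, 0, -20, 0, 0, 0.45], [0, 0, 0, -40, 0, 0, 0.45], [0, 0, 0, -50, 0, 0, 0.45], [0, 0, 0, -50, 0, 0, 0.45], [0, 0, 0, -50, 0, 0, 0.45]]
  ]
}}

```text
t: 29.27
tcp_pos: [388.2, -73.4, 199.8]
tool_rot: [-23.5, 89.9, -26.1]
contact_force: [-0.2, 0.8, -0.7]
grip_width: 46.6
```

```bash
python3 - <<'E'
from h import *
p=np.load("fa.npy")[0]; c=viewer.read_camera("side"); b=viewer.read_camera("top")[:,:,::-1]
o=arm.get_obs(); print(o['t'],o['tcp_pos'],o['contact_force'])
r=lambda i:cv2.resize(i[200:330,210:410],(390,300),interpolation=2)
cv2.imwrite('pics/m10.png',np.vstack([np.hstack([r(p),r(c)])[:,:,::-1],cv2.resize(b[200:306,270:420],(780,551),interpolation=2)[:300]]))
E
```

```text
29.3667 [387.24107336 -72.87861311 198.39695742] [ 0.72322769 -0.32578411  0.05759833]
```

View pics/m10.png

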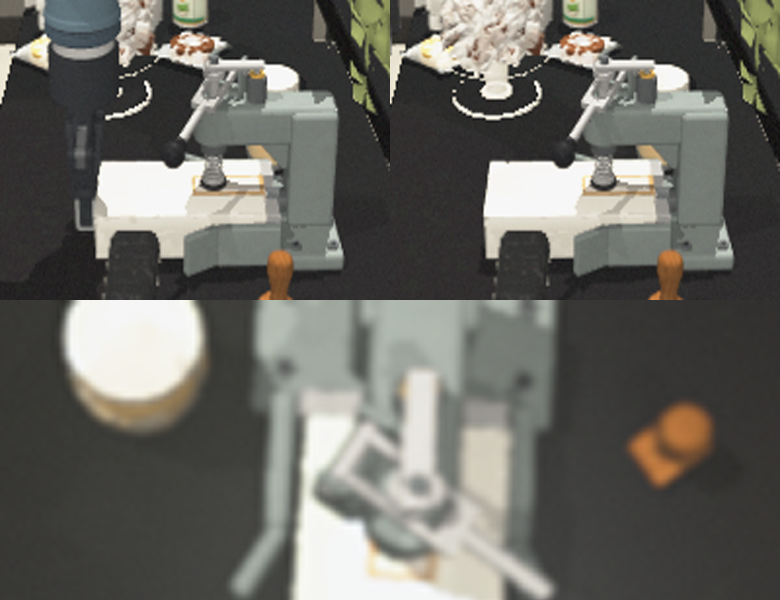

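The two side views, before and after release, look the same: the box stayed against the stops, the pad is on the seal and the lever is down. Handing in.

```bash
python3 -c "
from bench import arm
print(arm.sign_off())"
```

```text
the job is handed in; nothing more can be done
None
```

The box is clamped in the press, sealed end against both stop blocks, with the lever down and the pad on the seal. I handed the job in after about 29 s of the 72 s allowed; sign-off reports no verdict.

- **Box in:** I squared the box with a sideways push at its rear, then slid it into the channel with two fingers.
- **Lever and push home:** I pressed the lever to its bottom, which read 34 N at the knob. The box was against the stop about 2.5 s later, and a picture showed the foot still clear of the lid.
- **Hold and release:** I held it with about 20 N until about 17.5 s after the lever went down, then backed off.
- **Last checks:** The top view shows no gap at either stop block. The side view looks the same before and after release, and the contact force is about zero. The jar and stamp look where they were; I did not measure the bystanders.
- **Less certain:** I could not read the foot's final depth directly. Its last image difference was 0.87 against a noise floor of about 0.7, so I relied on the long hold. The force reading also showed a brief 23 N upward while I pushed home, which I eased by raising the tool 3 mm.

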